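Press the drainer tray home in the soap dish

ROBOT

A 6-joint arm with a two-finger parallel gripper is mounted at the origin on the work surface. World frame = base frame: x ahead of the robot, y to its left, z up, the work surface at z = 0. Lengths are in m, angles in rad, forces in N, time in s.
With the tool pointing down it reaches from about 0.35 to 0.975 m from the base axis. Payload 4.9 kg.
Tool frame: the origin (TCP) lies on the front face of the gripper's body, between the roots of the fingers; the fingertips stand ctrl.finger_overhang ahead of it and the grasp point (between the pads) lies 54 mm ahead of it (ctrl.finger_overhang is the distance from the TCP to the fingertips, in m); z points along the fingers, y is the line along which they close (so a half turn about z gives the same grasp; the last joint's range is limited). The gripper opens to 85 mm and grips with 20 to 120 N. Pads are 22 mm wide; open, the fingers measure 114 mm over their backs; the gripper's body (76 mm by 85 mm) begins 54 mm behind the grasp point. The pads swing forward as they close: fully open they stand 13 mm farther back than shut.
Start: joints at [-1.306, 0.053, 1.613, -0, 1.476, -0.119], TCP at [0.234, -0.58, 0.304] pointing down, gripper open.
Joint ranges: [-3.01, 3.01], [-1.01, 2.22], [0.06, 2.58], [-1.02, 4.17], [0.09, 2.62], [-3.14, 3.14]. Speed limits (rad/s): [2.57, 2.57, 3.14, 3.14, 3.14, 3.14].

INTERFACE

Orientations are given as a rotation vector (axis times angle).
In Python, from station import ctrl, vision gives the robot as it stands. The module is installed in compiled form; this text tells all that it offers.
- The arm moves only by the tool drive_tool, never from a script. Its argument "rows" is a list of rows, each a list of 2 entries, a list of its own where there are three numbers: the shift along the tool's x, y, z in m, then the turn about the tool's z in rad. A call has 1 to 10 rows; each row shifts and turns the commanded pose from where the row before left it, along the tool's axes as they then stand; what a row does not reach is not made up. A row lasts 1/10 s, in which the tool goes at most 50 mm and 8.59 degrees, less where a joint would pass 70% of its speed; a pose out of reach is approached as far as the arm can. A call with a gripper value outside its range is refused whole. "jaw" is the closure, from 0 (fully open) to 1 (shut), set as the call begins (left out, the last holds). The fingers move at their own pace and stop on an object; "grip_force" is the grip in N (left out, the last holds). Time passes only in rows, so rows that do not move let the fingers close. It gives the time, the measured TCP pose, the force, the opening and the grip force at its end, in the units of the state.
- ctrl.get_obs(): the state, without advancing time (a new reading comes with each control period).
- vision.get_image(name): name is "side" or "top" or "wrist"; returns a dict with "image" (400x640x3 uint8, blue, green, red), "vertical_fov" (degrees; the focal length in pixels is half the picture's height over the tangent of half this angle, whatever the lens; pixels are square), "cx", "cy" (the principal point, pixels), "dist_coeffs" ([k1, k2, p1, p2, k3] as OpenCV has them; the pictures are not rectified), "R" (3x3) and "t" (3): a world point X has camera coordinates R X + t. Camera axes: x right, y down, z forward; pixel columns grow to the right and rows downward; lengths in m; the calibration is good to about 2 mm. A picture is of the moment at which its call begins. There is no depth.
- ctrl.finish_job(): hands the job in; it is judged then, once.
The state is a dict: "t": time; "q": joint angles; "dq": joint speeds; "effort": joint torques, N m; "tool_pos": TCP position; "tool_rot": TCP orientation; "contact_force": force on the tool from outside, world axes, zero at the start; "wrist_torque": the same for the moment, N m; "opening": finger opening in m; "grip_force": force on a finger pad.
Only numpy, scipy, OpenCV 4.12 (cv2) and the standard library are available. Lean on these libraries where they do the work, as an engineer would, in place of code of your own. Each camera call takes 0.05 s, during which the arm holds its last target. There are 200 camera calls.

TASK

The white drainer tray has been left lying on the flat end of the green soap dish. Slide it along into its well and press it down fully, so that it lies level, its top flush with the flat deck, without knocking the soap, brush, beater or tumbler out of place.

Things in the scene. Friction and masses are not known exactly. Their poses are not given: they have to be found in the camera images.
- dish: green plastic soap dish, fixed to the plank, 199 long (its x) x 90 wide (its y), z up; origin at the centre of its underside. Half of it (x -99.5 to -2.5) is a flat deck, the rest a well open at the top (x -2.5 to 91.5). A lip 8 thick, 9 higher than the deck, runs along both long sides (74 apart inside) and across the +x end; the deck's -x end is open. Foot flanges 10 wide outside
- deck (a point): middle of the flat deck's top, 97 x 74 mm, 51 along -x from the dish's origin and 34 above the plank. From here the tray slides along the dish's +x, between the lips, and drops into the well
- well (a point): centre of the well's floor, 44.5 along +x from the dish's origin, 18 above the plank; axes as the dish's. The well is 94 (x) x 74 (y), 16 deep below the deck. The tray's origin is here when fully home. Two black ledges along the well's long sides carry the tray with its top 8 above the deck until it is pressed down
- tray: white plastic slatted drainer tray, loose, 90 (its x) x 70 (its y) x 16 thick, about 70 g; origin at the centre of its underside, z up. At the start it lies on the dish's deck, its x nearly along the dish's x, up to 20 mm either way from the middle of the deck (it may overhang the deck's ends). It fits the well with 2 of play on every side
- ledge_left (a joint): how far the ledge on the well's +y side has been pushed down, m: 0 to 0.001 at the start (its top 8 below the deck), 0.008 when the tray on it is home on the well's floor. It moves stiffly, yielding to about 4 N, and stays where it is left (no spring)
- ledge_right (a joint): the same for the ledge on the well's -y side; both together yield to about 8 N
- soap: yellowish bar of soap, loose, 85 x 50 x 26, lying beside the dish on its +y side; origin at the centre of its underside
- brush: wooden scrubbing brush, loose, 130 x 50 x 32, bristles down, lying beside the dish on its -y side; origin at the centre of its underside
- beater: wooden laundry paddle, loose, 365 long (its x), 90 wide, 22 thick, lying flat at the robot's left; origin on its underside, 180 from the blade's end
- tumbler: closed stainless steel tumbler, loose, 78 across and about 150 tall, standing left of the dish; origin at the centre of its base
Things that resemble listed ones, but are neither listed nor needed, are in the scene too. There is more than one size of the tray; the one meant has the size given above.

How it is judged:
By the outcome, as a careful person would: the job done as asked, in the order asked, and still so for the second after the job is handed in, with the robot touching nothing.
It also fails if it takes over 38 s, if anything falls off the work surface, if the arm or the gripper's body presses on something with over 40 N, if the wrist force passes 120 N, or if a joint passes its speed limit or range.

## Working session

There is one attempt and no reset: what is moved stays moved. The work goes in short steps, Python scripts to look and compute and a tool call to move; the robot and the scene stay as the last step left them, time stands still between calls to the robot, and variables do not carry over. Pictures are saved under pics/ and viewed, at most 10 in all, crops included, and the job is handed in when it is done.

Besides the shell and the picture viewer there is one more tool, called after ">>>" as name(argument=value, ...) on one line, values as JSON. drive_tool: Moves the arm, as the interface text tells. Its arguments: {"type":"object","properties":{"rows":{"type":"array","items":{"type":"array"}},"jaw":{"type":"number"},"grip_force":{"type":"number"}},"required":["rows"]}

```bash
mkdir -p pics
cat > h.py <<'E'
import numpy as np, cv2
from station import ctrl, vision
def cam(n):
    d=vision.get_image(n); f=200/np.tan(np.radians(d["vertical_fov"])/2)
    d["K"]=np.array([[f,0,d["cx"]],[0,f,d["cy"]],[0,0,1]]); return d
def ray(d,px,z):
    p=cv2.undistortPoints(np.array(px,float).reshape(-1,1,2),d["K"],np.array(d["dist_coeffs"])).reshape(-1,2)
    R=np.array(d["R"]);t=np.array(d["t"]); C=-R.T@t
    v=np.c_[p,np.ones(len(p))]@R
    return C+v*((z-C[2])/v[:,2])[:,None]
E
python3 - <<'E'
from h import *
o=ctrl.get_obs();print({k:np.round(v,3).tolist() for k,v in o.items()},ctrl.finger_overhang)
for n in("top","side"):
    d=cam(n);cv2.imwrite(f"pics/{n}0.png",d["image"]);print(n,d["vertical_fov"],-np.array(d["R"]).T@np.array(d["t"]))
E
```

```text
{'t': 0.0, 'q': [-1.306, 0.053, 1.614, -0.0, 1.476, -0.119], 'dq': [-0.0, 0.001, -0.001, 0.002, 0.0, 0.001], 'effort': [0.0, -39.369, -37.017, -0.0, 0.007, -0.0], 'tool_pos': [0.234, -0.579, 0.303], 'tool_rot': [-3.082, -0.599, 0.0], 'contact_force': [0.566, -0.09, 0.445], 'wrist_torque': [0.002, 0.052, 0.003], 'grip_force': 0.0, 'opening': 0.085} 0.0726
top 46.17455922544675 [0.53338252 0.12985949 0.985275  ]
side 54.0690156106763 [ 0.33258856 -0.36148526  0.7292438 ]
```

View pics/top0.png

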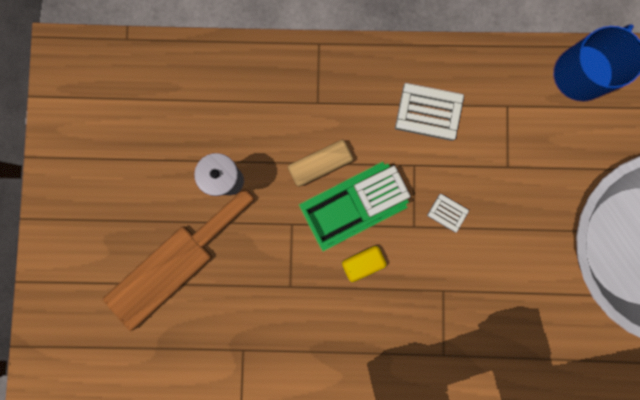

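View pics/side0.png

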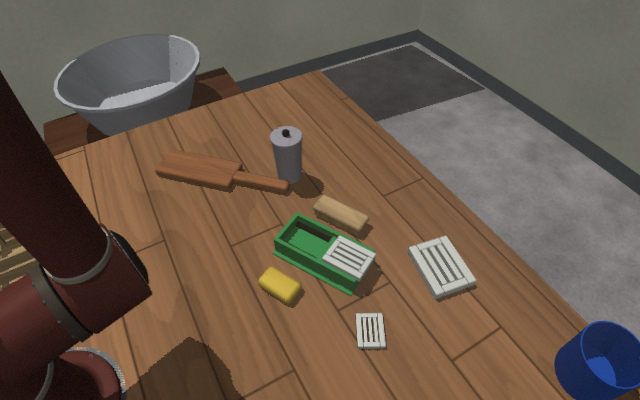

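Tray candidates in the top view: the one on the green dish (382,192), a larger tray on the plank (430,111), and a small one on the plank (449,212). The one on the dish's deck fits the description. Soap is at (365,264) and the brush at (321,162). The dish's +x points down-left in the image.

```bash
cat > m.py <<'E'
from h import *
def big(m,near=None):
    cs,_=cv2.findContours(m.astype(np.uint8),cv2.RETR_EXTERNAL,cv2.CHAIN_APPROX_NONE)
    return max(cs,key=cv2.contourArea)
def rect(P):
    (c,s,a)=cv2.minAreaRect((P[:,:2]*1000).astype(np.float32)); return np.round(c,1),np.round(s,1),round(a,1)
def measure(n):
    d=cam(n);im=d["image"];h=cv2.cvtColor(im,cv2.COLOR_BGR2HSV)
    g=(h[...,0]>45)&(h[...,0]<85)&(h[...,1]>100)&(h[...,2]>40)
    gc=cv2.convexHull(big(g)); roi=np.zeros(g.shape,np.uint8);cv2.drawContours(roi,[gc],-1,1,-1)
    roi=cv2.dilate(roi,np.ones((25,25)))
    w=(h[...,1]<60)&(h[...,2]>130)&(roi>0)
    w=cv2.morphologyEx(w.astype(np.uint8),cv2.MORPH_CLOSE,np.ones((3,3)))
    wc=big(w)
    print(n,"green z0",rect(ray(d,gc,0.004)),"green z43",rect(ray(d,gc,.043)),"tray z50",rect(ray(d,wc,.05)))
    return d,gc,wc
if __name__=="__main__":
    d,gc,wc=measure("top")
    x,y,W,H=cv2.boundingRect(np.vstack([gc,wc]));c=d["image"][y-25:y+H+25,x-25:x+W+25].copy()
    cv2.imwrite("pics/crop.png",cv2.resize(c,None,fx=5,fy=5,interpolation=2)[:600,:800]);print(x-25,y-25)
    try: measure("side")
    except Exception as e: print(e)
E
python3 m.py
```

```text
top green z0 (array([573.7,  54.2]), array([109.5, 207.7]), 28.4) green z43 (array([572.1,  57.2]), array([105.1, 199.4]), 28.4) tray z50 (array([601.7,   3.5]), array([71.4, 90.5]), 27.4)
274 137
side green z0 (array([572.5,  67.3]), array([126.5, 218.6]), 28.5) green z43 (array([559.6,  44.2]), array([119.7, 206.8]), 28.5) tray z50 (array([ 5.995e+02, -1.000e-01]), array([69.4, 89.4]), 27.5)
```

View pics/crop.png

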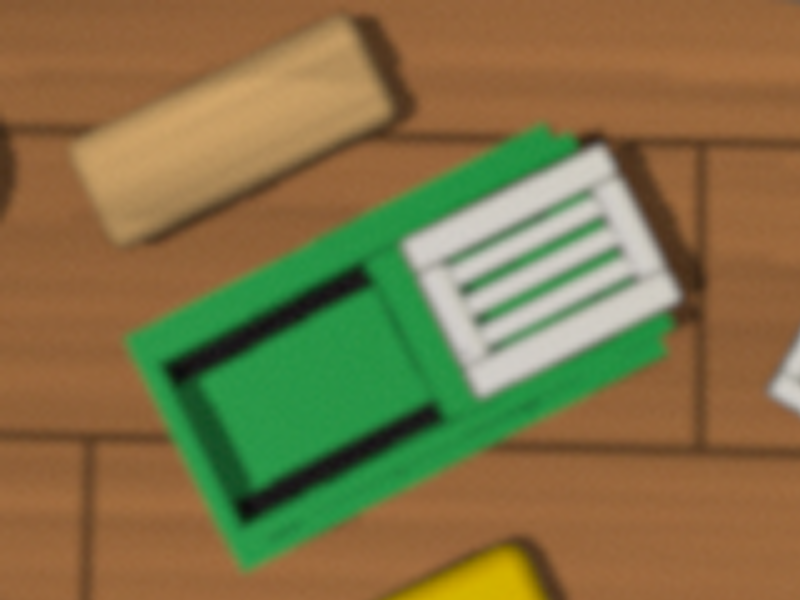

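The crop confirms the 90x70 tray on the deck, overhanging the open right end, with its corners at crop (605,145), (683,298), (478,397) and (402,243). The well with its two black ledges is to the left, and its end-lip corners are at (127,340) and (247,568).

```bash
cat > p.py <<'E'
from h import *
d=cam("top");f=lambda a:(np.array(a)/5-0.4+[274,137])
e=ray(d,f([[127,340],[247,568]]),.043)[:,:2]; w=ray(d,f([[365,268],[440,405]]),.034)[:,:2]
t=ray(d,f([[605,145],[683,298],[478,397],[402,243]]),.05)[:,:2]
n=e[1]-e[0]; print("lip end",e.round(4),"ang",np.degrees(np.arctan2(*n[::-1])), "len",np.linalg.norm(n))
u=np.array([np.cos(np.radians(118.4)),np.sin(np.radians(118.4))]);v=np.array([-u[1],u[0]])
E=e.mean(0);O=E-u*.0995;print("dish origin",O,"edge x in dish",(w-O)@u,(w-O)@v)
print("tray dish xy",(t-O)@u,(t-O)@v,t.mean(0))
o=ctrl.get_obs()
R=cv2.Rodrigues(np.array(o["tool_rot"]))[0];print(R.round(3),o["tool_pos"])
for x in (-.125,.0445): 
    g=O+u*x; print(x,g,"shift tool now",R.T@np.r_[g-o["tool_pos"][:2],0])
E
python3 p.py
```

```text
lip end [[0.5705 0.1679]
 [0.4807 0.1178]] ang -150.84612063019003 len 0.10281504454090867
dish origin [0.57292695 0.05533953] edge x in dish [ 0.00098961 -0.00038142] [-0.03384784  0.02923911]
tray dish xy [-0.10565796 -0.10452859 -0.01384343 -0.01536056] [-0.03332252  0.03499507  0.03278885 -0.03543939] [0.60160701 0.00281093]
[[ 0.927  0.374 -0.   ]
 [ 0.374 -0.927  0.001]
 [ 0.    -0.001 -1.   ]] [ 0.23396544 -0.57929839  0.30328364]
-0.125 [ 0.63237998 -0.05461654] shift tool now [ 5.65899209e-01 -3.37317503e-01  4.20483522e-04]
0.0445 [0.55176167 0.09448389] shift tool now [ 0.54697846 -0.50575808  0.00058764]
```

>>> drive_tool(rows=[[[0,0,0],-0.112],[[0.04,-0.017,0],0],[[0.04,-0.017,0],0],[[0.04,-0.017,0],0],[[0.04,-0.017,0],0],[[0.04,-0.017,0],0],[[0.04,-0.017,0],0],[[0.04,-0.017,0],0],[[0.04,-0.017,0],0],[[0.04,-0.017,0],0]], jaw=1, grip_force=40)

```text
t: 1.25
tool_pos: [0.4787, -0.2721, 0.304]
tool_rot: [3.045, 0.771, 0.0]
contact_force: [0.2, -0.2, -0.1]
opening: 0.0005
grip_force: 0.0
```

>>> drive_tool(rows=[[[0.04,-0.017,0.01],0],[[0.04,-0.017,0.01],0],[[0.04,-0.017,0.01],0],[[0.04,-0.017,0.02],0],[[0.04,-0.017,0.02],0],[[0.04,-0.014,0.02],0],[[0,0,0],0],[[0,0,0],0]])

```text
t: 2.05
tool_pos: [0.6417, -0.0716, 0.2126]
tool_rot: [-3.044, -0.773, 0.004]
contact_force: [-0.6, -1.0, 0.2]
opening: 0.0001
grip_force: 0.0
```

```bash
cat > s.py <<'E'
from h import *
O=np.array([.5729,.0553]);a=np.radians(118.4);u=np.array([np.cos(a),np.sin(a)]);v=np.array([-u[1],u[0]])
o=ctrl.get_obs();p=o["tool_pos"];R=cv2.Rodrigues(np.array(o["tool_rot"]))[0]
print("t",o["t"],"dish x,y",((p[:2]-O)@u).round(4),((p[:2]-O)@v).round(4),"tip z",round(p[2]-ctrl.finger_overhang,4),"F",np.round(o["contact_force"],1),"-ty ang",np.degrees(np.arctan2(-R[1,1],-R[0,1])),"R2",R[:,2].round(3))
E
python3 s.py
```

```text
t 2.05 dish x,y -0.1444 -0.0002 tip z 0.14 F [-0.6 -1.   0.2] -ty ang 118.5086927217489 R2 [-0.002  0.    -1.   ]
```

>>> drive_tool(rows=[[[0,0,0.03],0],[[0,0,0.03],0],[[0,0,0.025],0],[[0,0,0.015],0],[[0,0,0],0],[[0,0,0],0]])

```text
t: 2.65
tool_pos: [0.6424, -0.0732, 0.1153]
tool_rot: [3.045, 0.769, 0.002]
contact_force: [0.2, -0.1, 0.6]
opening: -0.0002
grip_force: 0.0
```

```bash
python3 s.py
python3 - <<'E'
from h import *
d=cam("side");cv2.imwrite("pics/s1.png",cv2.resize(d["image"][180:320,230:430],None,fx=4,fy=4,interpolation=2))
E
```

```text
t 2.65 dish x,y -0.1461 0.0 tip z 0.0427 F [ 0.2 -0.1  0.6] -ty ang 118.35808245202549 R2 [ 0.002 -0.001 -1.   ]
```

View pics/s1.png

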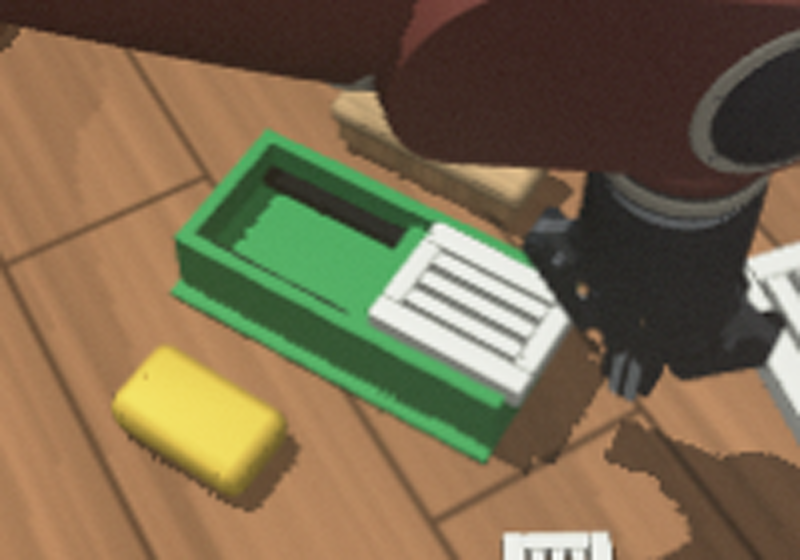

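The side crop shows the shut fingertips at (625,380), just beyond the tray's overhanging end near (545,350). The knuckles are well above the tray, and soap and brush are clear.

>>> drive_tool(rows=[[[0,0,0.003],0],[[0,-0.008,0],0],[[0,-0.008,0],0],[[0,-0.008,0],0],[[0,-0.006,0],0],[[0,-0.006,0],0],[[0,-0.006,0],0],[[0,-0.006,0],0],[[0,-0.006,0],0],[[0,-0.006,0],0]])

```text
t: 3.7
tool_pos: [0.6132, -0.0193, 0.111]
tool_rot: [3.045, 0.771, 0.0]
contact_force: [-0.2, -0.9, 0.3]
opening: 0.0002
grip_force: 0.4
```

```bash
python3 s.py
python3 - <<'E'
from h import *
d=cam("side");cv2.imwrite("pics/s2.png",cv2.resize(d["image"][180:320,230:430],None,fx=4,fy=4,interpolation=2))
E
```

```text
t 3.7 dish x,y -0.0848 0.0 tip z 0.0384 F [-0.2 -0.9  0.3] -ty ang 118.40443915130777 R2 [ 0. -0. -1.]
```

View pics/s2.png

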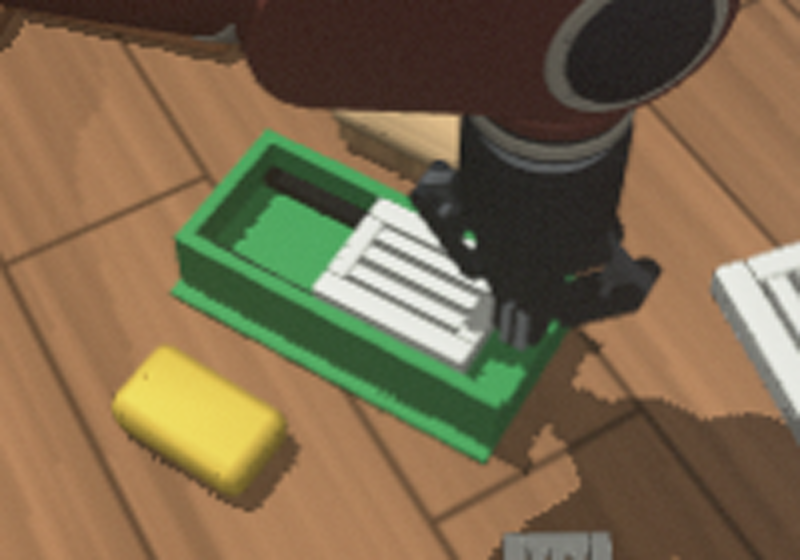

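The tray is sliding straight between the lips, with the fingertip at (515,325) touching its rear edge. I'll continue.

>>> drive_tool(rows=[[[0,-0.006,0],0],[[0,-0.006,0],0],[[0,-0.006,0],0],[[0,-0.006,0],0],[[0,-0.006,0],0],[[0,-0.006,0],0],[[0,-0.006,0],0],[[0,-0.006,0],0],[[0,-0.006,0],0],[[0,-0.006,0],0]])

```text
t: 4.75
tool_pos: [0.5844, 0.0336, 0.1108]
tool_rot: [-3.045, -0.771, 0.0]
contact_force: [-0.2, -0.4, -0.1]
opening: -0.0002
grip_force: 0.2
```

>>> drive_tool(rows=[[[0,-0.003,0],0],[[0,-0.003,0],0],[[0,-0.002,0],0],[[0,0,0],0]])

```text
t: 5.15
tool_pos: [0.5809, 0.0404, 0.1109]
tool_rot: [-3.045, -0.771, 0.0]
contact_force: [1.4, -0.1, -0.7]
opening: -0.0001
grip_force: 0.0
```

```bash
python3 s.py
python3 - <<'E'
from h import *
d=cam("side");cv2.imwrite("pics/s3.png",cv2.resize(d["image"][180:320,230:430],None,fx=4,fy=4,interpolation=2))
E
```

```text
t 5.15 dish x,y -0.017 0.0 tip z 0.0383 F [ 1.4 -0.1 -0.7] -ty ang 118.41291249742143 R2 [-0.  0. -1.]
```

View pics/s3.png

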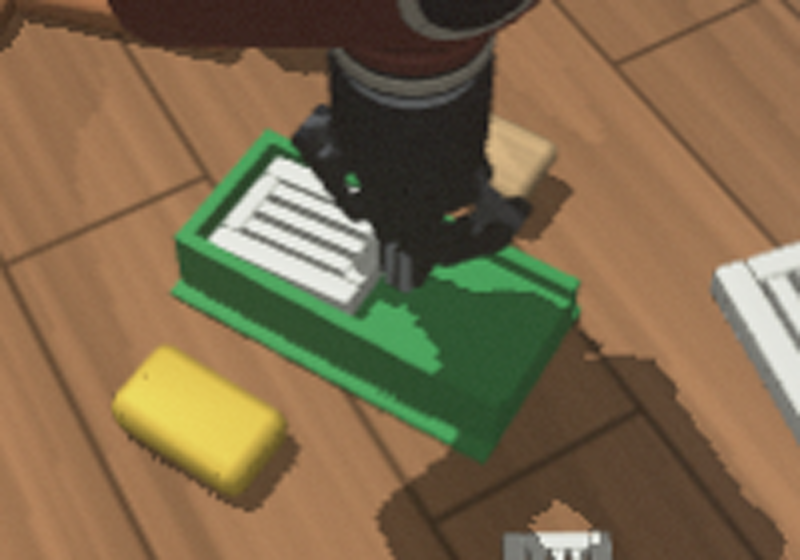

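The rear of the tray is still on the deck at about (370,280), and its front has dropped into the well. A few more millimetres are needed.

>>> drive_tool(rows=[[[0,-0.002,0],0],[[0,-0.002,0],0],[[0,0,0],0]])

```text
t: 5.5
tool_pos: [0.579, 0.0438, 0.1109]
tool_rot: [-3.045, -0.771, 0.0]
contact_force: [-0.2, 0.1, 0.2]
opening: -0.0006
grip_force: 0.0
```

>>> drive_tool(rows=[[[0,-0.002,0],0],[[0,-0.001,0],0],[[0,0,0],0]])

```text
t: 5.8
tool_pos: [0.5776, 0.0465, 0.1109]
tool_rot: [-3.045, -0.771, 0.0]
contact_force: [-0.4, -0.6, 0.2]
opening: 0.0005
grip_force: 0.0
```

>>> drive_tool(rows=[[[0,-0.001,0],0],[[0,0,0],0],[[0,0,0],0]])

```text
t: 6.1
tool_pos: [0.5772, 0.0472, 0.1109]
tool_rot: [3.046, 0.771, 0.0]
contact_force: [-0.2, 0.3, -0.1]
opening: 0.0
grip_force: 0.0
```

```bash
python3 s.py
python3 - <<'E'
from h import *
d=cam("side");cv2.imwrite("pics/s4.png",cv2.resize(d["image"][180:320,230:430],None,fx=4,fy=4,interpolation=2))
E
```

```text
t 6.1 dish x,y -0.0092 0.0001 tip z 0.0383 F [-0.2  0.3 -0.1] -ty ang 118.40921937184604 R2 [ 0. -0. -1.]
```

View pics/s4.png

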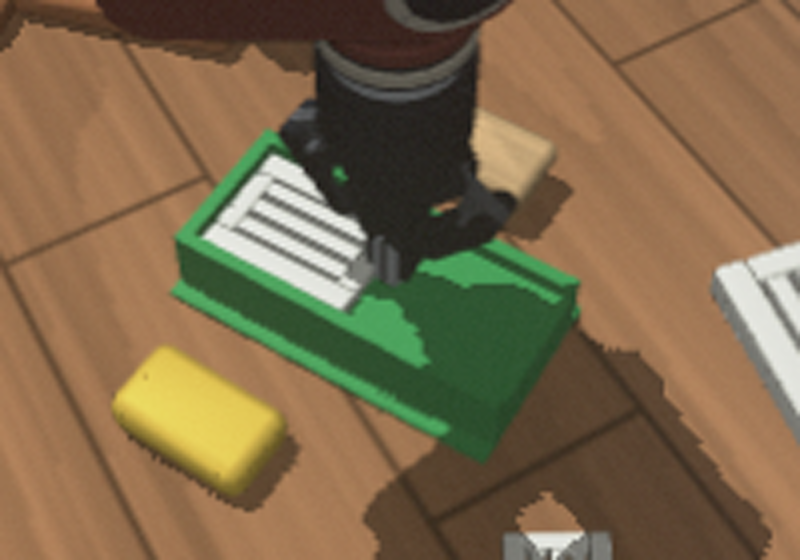

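The tray now lies low in the well on its ledges, with its rear edge at about (360,285) and no force remaining. Next I'll lift, move over the tray's centre and press.

>>> drive_tool(rows=[[[0,0.003,-0.02],0],[[0,0,-0.015],0],[[0,-0.02,0],0],[[0,-0.02,0],0],[[0,-0.017,0],0],[[0,0,0.013],0],[[0,0,0.01],0],[[0,0,0],0]])

```text
t: 6.95
tool_pos: [0.5502, 0.0943, 0.1203]
tool_rot: [-3.045, -0.77, 0.007]
contact_force: [-0.7, -0.2, -1.5]
opening: 0.0001
grip_force: 0.0
```

>>> drive_tool(rows=[[[0,0,0.003],0],[[0,0,0.002],0],[[0,0,0.002],0],[[0,0,0.002],0],[[0,0,0],0]])

```text
t: 7.45
tool_pos: [0.5517, 0.0946, 0.114]
tool_rot: [3.045, 0.771, 0.0]
contact_force: [-0.7, -0.0, -0.0]
opening: 0.0001
grip_force: 0.0
```

```bash
python3 s.py
```

```text
t 7.45 dish x,y 0.0447 -0.0 tip z 0.0414 F [-0.7 -0.  -0. ] -ty ang 118.39939674339793 R2 [ 0. -0. -1.]
```

>>> drive_tool(rows=[[[0,0,0.002],0],[[0,0,0.001],0],[[0,0,0],0]])

```text
t: 7.75
tool_pos: [0.5519, 0.0947, 0.112]
tool_rot: [3.045, 0.771, 0.001]
contact_force: [-3.2, -1.1, 4.0]
opening: -0.0002
grip_force: 2.6
```

>>> drive_tool(rows=[[[0,0,0.001],0],[[0,0,0.001],0],[[0,0,0],0]])

```text
t: 8.05
tool_pos: [0.5519, 0.0947, 0.1101]
tool_rot: [3.045, 0.771, 0.001]
contact_force: [-3.1, -0.7, 6.1]
opening: 0.0001
grip_force: 3.0
```

>>> drive_tool(rows=[[[0,0,0.001],0],[[0,0,0.001],0],[[0,0,0],0]])

```text
t: 8.35
tool_pos: [0.552, 0.0947, 0.1082]
tool_rot: [3.045, 0.771, 0.001]
contact_force: [-1.3, 0.0, 5.8]
opening: 0.0005
grip_force: 3.0
```

>>> drive_tool(rows=[[[0,0,0.001],0],[[0,0,0.001],0],[[0,0,0],0]])

```text
t: 8.65
tool_pos: [0.5518, 0.0946, 0.1066]
tool_rot: [3.045, 0.771, -0.001]
contact_force: [-5.4, -0.9, 9.6]
opening: 0.0002
grip_force: 4.8
```

>>> drive_tool(rows=[[[0,0,0.001],0],[[0,0,0],0],[[0,0,0],0]])

```text
t: 8.95
tool_pos: [0.5519, 0.0946, 0.1066]
tool_rot: [3.045, 0.771, -0.002]
contact_force: [-7.6, -0.6, 15.3]
opening: -0.0001
grip_force: 7.7
```

>>> drive_tool(rows=[[[0,0,-0.006],0],[[0,0,-0.005],0],[[0.011,0,0],0],[[0.011,0,0],0],[[0,0,0.006],0],[[0,0,0.002],0],[[0,0,0.001],0],[[0,0,0],0]])

```text
t: 9.75
tool_pos: [0.5714, 0.1055, 0.1067]
tool_rot: [-3.045, -0.771, -0.0]
contact_force: [-2.8, 0.3, 7.0]
opening: -0.0
grip_force: 3.5
```

>>> drive_tool(rows=[[[0,0,0.001],0],[[0,0,0.001],0],[[0,0,0],0]])

```text
t: 10.05
tool_pos: [0.5715, 0.1055, 0.1065]
tool_rot: [-3.045, -0.771, 0.001]
contact_force: [-9.0, -1.2, 17.9]
opening: -0.0003
grip_force: 8.9
```

Firm at flush on this side; now the other side.

>>> drive_tool(rows=[[[0,0,-0.006],0],[[0,0,-0.006],0],[[-0.022,0,0],0],[[-0.022,0,0],0],[[0,0,0],0],[[0,0,0.006],0],[[0,0,0.002],0],[[0,0,0.001],0],[[0,0,0.001],0],[[0,0,0],0]])

```text
t: 11.05
tool_pos: [0.5326, 0.0845, 0.1067]
tool_rot: [-3.045, -0.771, 0.002]
contact_force: [-3.9, 0.1, 6.9]
opening: 0.0004
grip_force: 3.0
```

>>> drive_tool(rows=[[[0,0,0.001],0],[[0,0,0.001],0],[[0,0,0],0]])

```text
t: 11.35
tool_pos: [0.5327, 0.0845, 0.1066]
tool_rot: [-3.045, -0.772, 0.004]
contact_force: [-9.7, -0.6, 17.8]
opening: -0.0
grip_force: 9.1
```

>>> drive_tool(rows=[[[0,0,-0.01],0],[[0,0,-0.03],0],[[0,0,-0.045],0],[[0,0,-0.045],0],[[0.04,0.02,-0.02],0],[[0.04,0.03,0],0],[[0.04,0.04,0],0],[[0.04,0.04,0],0],[[0.03,0.04,0],0],[[0,0,0],0]])

```text
t: 12.35
tool_pos: [0.7714, 0.0259, 0.2496]
tool_rot: [3.046, 0.766, -0.003]
contact_force: [-0.7, 0.5, -2.2]
opening: 0.0001
grip_force: 0.0
```

>>> drive_tool(rows=[[[0,0.04,0],0],[[0,0.04,0],0],[[0,0.04,0],0],[[0,0.04,0],0],[[0,0,0],0]])

```text
t: 12.85
tool_pos: [0.8445, -0.1169, 0.2527]
tool_rot: [3.046, 0.763, -0.001]
contact_force: [-0.0, 0.2, 0.3]
opening: -0.0003
grip_force: 0.0
```

```bash
python3 s.py
python3 - <<'E'
from h import *
a=cam("side")["image"][180:320,230:430];b=cam("top")["image"][130:290,280:420]
f=lambda i:cv2.resize(i,(400,int(400*i.shape[0]/i.shape[1])),interpolation=2)
a,b=f(a),f(b);o=np.zeros((460,800,3),np.uint8);o[:a.shape[0],:400]=a;o[:b.shape[0],400:]=b;cv2.imwrite("pics/s5.png",o)
E
```

```text
t 12.85 dish x,y -0.2806 -0.157 tip z 0.1801 F [-0.   0.2  0.3] -ty ang 118.12829501140642 R2 [ 0.    -0.002 -1.   ]
```

View pics/s5.png

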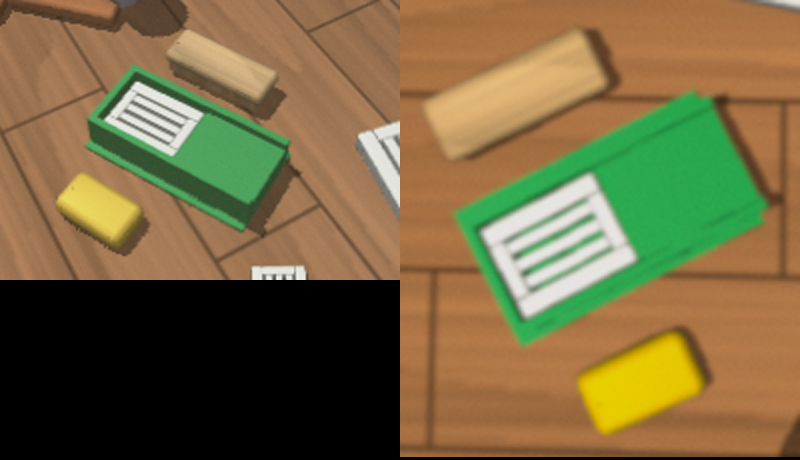

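Both views show the tray in its well, level and flush with the deck. In the side view it is at (155,118); in the top view its rear edge runs from (597,175) to (637,262). Soap and brush haven't moved, and the arm is clear.

```bash
python3 -c "
from h import *
print(ctrl.finish_job())"
```

```text
the job is handed in; nothing more can be done
None
```

The tray is in its well and pressed down: the fingertips stopped firmly at deck height at the centre and on both sides, soap and brush look undisturbed, and the job was handed in at about 13 s; the beater and tumbler were never approached, but I did not check them in the last pictures.

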